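Extend the test-stand strut to its next latch hole

TASK

Lengthen the telescoping side strut of the test stand: press its sprung button in so that the inner tube springs free, then draw the inner tube out by its upright grip post until the button pops up through the hole in the dark collar. Give it a steady tug of about 10 N there to prove that it is caught, then let go. Never strain the button with more than about 20 N, and leave the other things on the bench where they are.

Things in the scene. Friction and masses are not known exactly. Their poses are not given: they have to be found in the camera images.
- prop: the strut's fixed holder: aluminium base plate 190 x 110 x 10 mm, two grey saddles, and a level square aluminium outer tube, 34 mm wide, 157 mm long, top face 87 mm above the bench. Origin at bench level under the tube's axis, 2 mm inside the tube's mouth; x runs along the tube out of the mouth (the way the inner tube is drawn), z up. It cannot move
- first_hole (a point): centre of the 14 mm round hole in the outer tube's top face (87 mm above the bench, 85 mm behind the holder's origin), which holds the button at the start; axes as the holder's
- mouth (a point): centre of the outer tube's mouth, 70 mm above the bench; axes as the holder's. Over it a dark steel square collar (40 mm wide, 82 mm long, top 89.5 mm above the bench) is clamped immovably where the last user left it. In its top, 62 mm from its rear end, is a like 14 mm hole, 97 to 145 mm beyond the first hole: just where is not measured, it must be felt or seen
- strut (a joint): how far the steel inner tube (28 mm square) is drawn out, m: 0 with the button central in the first hole (0.002 at the start), end stop 0.170. It slides without tilting against 2.5 N of friction, 0.5 N from the button and 40 N per m/s. A hidden spring (15 N) throws it 10 mm out when the button is pressed flush (0.010 then, so the hole is 87 to 135 mm further); after that it stays where it is left
- grip (a point): point on the inner tube's upright aluminium grip post, 16 mm below its top. The post is 16 mm along the tube and 30 mm across, 87 to 131 mm above the bench, 215 mm ahead of the button, and moves with the inner tube. It can be pinched from above, along the tube or across it; axes as the holder's
- button: sprung steel latch button: round-topped pin, 12 mm in diameter, standing up out of the inner tube. Origin at its top, z up. Popped up in a hole, its top is 96 mm above the bench; under the tube's wall it rides at 85 mm. Pushing it in takes 2 N, 4 N when flush with the outer tube (the fingers then meet the tube). In a hole it has 1 to 2 mm of play, then locks the tube both ways
- button_tip (a point): the top of the button, at the button's origin; it travels with the inner tube
- wrench: loose steel open-end wrench, 150 mm long, lying on the bench beside the strut; leave alone
- fitting: loose brass tube fitting, 26 mm wide, 34 mm tall, standing beside the holder; leave alone
- endcap: loose round steel cap, 32 mm wide, 18 mm tall, beside the holder; leave alone
- filter: loose steel filter cartridge, 40 mm wide, 106 mm tall, standing on the bench; leave alone
- gauge: loose cream hand-held force gauge, 190 x 62 x 47 mm, lying on the bench; leave alone
- jar: loose glass jar, 52 mm wide, 75 mm tall; leave alone
- tray: loose steel parts tray, 160 x 110 x 30 mm; leave alone

How it is judged:
On the way, in this order (a step that is already met when the one before it is completed fails the run):
1. the button has been pressed in and the inner tube has sprung off the first hole (value of joint strut above 0.006 m and z of button_tip in the frame of prop below 0.0875 m), for 0.1 s.
2. the button is up through the collar's hole and takes a tug of at least 3 N for 0.1 s (value of joint strut above 0.09 m and z of button_tip in the frame of prop above 0.093 m and contact force between button and anything else above 3 N), for 0.1 s.
At the end, for the whole second after the job is handed in: the inner tube is drawn out by more than 90 mm and at rest (under 5 mm/s), with the button popped up through the collar's hole, its top more than 93 mm above the bench (value of joint strut above 0.09 m and z of button_tip in the frame of prop above 0.093 m and x of button_tip in the frame of prop above 0.005 m and velocity of joint strut between -0.005 and 0.005 m/s); the robot touches nothing.
It fails at once if the button is strained with more than 25 N (contact force between button and anything else above 25 N).
It fails at once if a bystander is moved by more than 30 mm (distance of any of wrench, fitting, endcap, filter, gauge, jar, tray from where it was at the start of the episode above 0.03 m).
It also fails if it takes over 48 s, if anything falls off the work surface, if the arm or the gripper's body presses on something with over 40 N, if the wrist force passes 120 N, or if a joint passes its speed limit or range.

ROBOT

A 7-joint arm with a two-finger parallel gripper is mounted at the origin on the work surface. World frame = base frame: x ahead of the robot, y to its left, z up, the work surface at z = 0. Lengths are in m, angles in rad, forces in N, time in s.
With the tool pointing down it reaches from about 0.425 to 0.95 m from the base axis. Payload 4.7 kg.
Tool frame: the origin (TCP) lies between the finger pads; the fingertips stand 22 mm ahead of it and the grasp point (between the pads) lies 3 mm ahead of it (ctrl.finger_overhang is the distance from the TCP to the fingertips, in m); z points along the fingers, y is the line along which they close (so a half turn about z gives the same grasp; the last joint's range is limited). The gripper opens to 87 mm and grips with 3 to 60 N. Pads are 19 mm wide; open, the fingers measure 117 mm over their backs; the gripper's body (75 mm by 190 mm) begins 51 mm behind the grasp point.
Start: joints at [1.201, 0.469, -0.049, 1.532, 0.024, 1.141, -0.082], TCP at [0.226, -0.636, 0.245] pointing down, gripper open.
Joint ranges: [-2.59, 2.59], [-0.33, 1.99], [-1.39, 1.29], [0.1, 2.45], [-1.04, 4.18], [0.21, 1.99], [-2.66, 2.66]. Speed limits (rad/s): [2.57, 2.57, 3.14, 3.14, 3.14, 3.14, 3.14].

INTERFACE

Orientations are given as a 3x3 rotation matrix whose columns are the frame's x, y, z axes.
In Python, from rig import ctrl gives the robot as it stands.
- The arm moves only by the tool jog_arm, never from a script. Its arguments are lists of equal length, an entry for each row: "offset": the shift along the tool's x, y, z in m, a list of three; "spin": the turn about the tool's z in rad. In form: {"offset": [[tx, ty, tz], ...], "spin": [spin, ...]}. A call has 1 to 5 rows; each row shifts and turns the commanded pose from where the row before left it, along the tool's axes as they then stand; what a row does not reach is not made up. A row lasts 1/8 s, in which the tool goes at most 62.5 mm and 10.7 degrees, less where a joint would pass 70% of its speed; a pose out of reach is approached as far as the arm can. A call with a gripper value outside its range is refused whole. "fingers" is the closure, from -1 (fully open) to 1 (shut), set as the call begins (left out, the last holds). The fingers move at their own pace and stop on an object; "grip_force" is the grip in N (left out, the last holds). Time passes only in rows, so rows that do not move let the fingers close. It gives the time, the measured TCP pose, the force, the opening and the grip force at its end, in the units of the state.
- ctrl.sense(): the state, without advancing time (a new reading comes with each control period).
- ctrl.grab_frame(name): name is "scene" or "side" or "wrist"; returns a dict with "color" (384x512x3 uint8, blue, green, red), "fx", "fy", "cx", "cy" (pixels), "dist" ([k1, k2, p1, p2, k3] as OpenCV has them; the pictures are not rectified), "rvec" (rotation vector, rad) and "tvec" (3), from world to camera coordinates, as OpenCV has them; the wrist camera has in their place "T_tool_cam" (4x4, takes a point from camera to tool coordinates, whose origin is the TCP and whose axes are the flange's). Camera axes: x right, y down, z forward; pixel columns grow to the right and rows downward; lengths in m; the calibration is good to about 2 mm. A picture is of the moment at which its call begins: read the wrist's pose just before it. There is no depth.
- ctrl.job_done(): hands the job in; it is judged then, once.
Trained networks look in a picture, given as the dict that the camera call returned (one of the last four; its "shot" number tells which), for a name from the list of things; names that differ only in an ending like _2 or _b are one class to them, and where a whole thing is asked for, a point or a joint stands for the part that bears it (a point fixed in the world has none). Each returns a list of dicts, best first, with "p" (0 to 1); they miss things now and then, are a little off and sometimes report something else, mostly with a low value. They report only what shows in the picture. A call takes as long as a camera call.
- ctrl.look_for(target, picture): "location" ([x, y, z] in m, in the coordinates of the camera as it stood for that picture, good to about 4 mm: the middle of the surface that is visible of it).
- ctrl.mark_of(target, picture): "location" ([x, y, z] in m, in the coordinates of the camera as it stood for that picture, good to about 4 mm: a listed point, or the origin of a listed thing).
The state is a dict: "time_s": time; "joint_positions": joint angles; "qd": joint speeds; "effort": joint torques, N m; "eef_pos": TCP position; "tcp_rot": TCP orientation; "wrist_force": force on the tool from outside, world axes, zero at the start; "moment": the same for the moment, N m; "gripper_width": opening from 0.0 (shut) to 1.0 (fully open); "finger_force": force on a finger pad.
Only numpy, scipy, OpenCV 4.12 (cv2) and the standard library are available. Lean on these libraries where they do the work, as an engineer would, in place of code of your own. Each camera call takes 0.05 s, during which the arm holds its last target. There are 200 camera calls.

## Working session

There is one attempt and no reset: what is moved stays moved. The work goes in short steps, Python scripts to look and compute and a tool call to move; the robot and the scene stay as the last step left them, time stands still between calls to the robot, and variables do not carry over. Pictures are saved under pics/ and viewed, at most 10 in all, crops included, and the job is handed in when it is done.

Besides the shell and the picture viewer there is one more tool, called after "Call:" as name(argument=value, ...), one argument or row to a line, values as JSON. jog_arm: Moves the arm, as the interface text tells. Its arguments: {"type":"object","properties":{"offset":{"type":"array"},"spin":{"type":"array"},"fingers":{"type":"number"},"grip_force":{"type":"number"}},"required":["offset","spin"]}

```bash
mkdir -p pics
cat > h.py <<'E'
import numpy as np, cv2
from rig import ctrl
def cam2w(pic,p,st=None):
    p=np.array(p,float)
    if 'rvec' in pic:
        R=cv2.Rodrigues(np.array(pic['rvec'],float))[0]; return R.T@(p-np.array(pic['tvec'],float).ravel())
    T=np.array(pic['T_tool_cam']); q=T[:3,:3]@p+T[:3,3]
    return np.array(st['tcp_rot'])@q+np.array(st['eef_pos'])
def ray(pic,uv,z,st=None):
    K=np.array([[pic['fx'],0,pic['cx']],[0,pic['fy'],pic['cy']],[0,0,1.]])
    n=cv2.undistortPoints(np.array([[uv]],float),K,np.array(pic['dist'],float))[0,0]
    a=cam2w(pic,[0,0,0],st); b=cam2w(pic,[n[0],n[1],1],st)
    return a+(b-a)*(z-a[2])/(b-a)[2]
def proj(pic,P):
    K=np.array([[pic['fx'],0,pic['cx']],[0,pic['fy'],pic['cy']],[0,0,1.]])
    return cv2.projectPoints(np.array([P],float),np.array(pic['rvec'],float),np.array(pic['tvec'],float),K,np.array(pic['dist'],float))[0].ravel()
E
python3 - <<'E'
from h import *
np.set_printoptions(precision=4,suppress=True)
s=ctrl.sense(); print(s['time_s'],s['eef_pos'],np.array(s['tcp_rot']).tolist(),s['gripper_width'])
for n in ['scene','side']:
    f=ctrl.grab_frame(n); cv2.imwrite(f'pics/{n}0.png',f['color'])
    for t in ['prop','first_hole','mouth','grip','button_tip']:
        for r in ctrl.mark_of(t,f)[:2]: print(n,t,round(r['p'],2),cam2w(f,r['location']))
    for t in ['wrench','fitting','endcap','filter','gauge','jar','tray']:
        for r in ctrl.look_for(t,f)[:1]: print(n,t,round(r['p'],2),cam2w(f,r['location']))
print(ctrl.sense()['time_s'])
E
```

```text
0.0 [ 0.2254 -0.6356  0.2435] [[0.9424895679164852, 0.334234774555497, -0.0007279055112271709], [0.33423555764761315, -0.9424878261103165, 0.001813735879062633], [-7.982848024850802e-05, -0.0019527190494321623, -0.9999980902560401]] 1.000212594502247
scene prop 0.6 [ 0.5745 -0.1069  0.0024]
scene first_hole 0.8 [ 0.5648 -0.1898  0.0862]
scene mouth 0.89 [ 0.5751 -0.1031  0.0736]
scene mouth 0.44 [ 0.56   -0.1922  0.0864]
scene grip 0.68 [0.5966 0.0221 0.1156]
scene wrench 0.92 [ 0.7166 -0.017   0.0079]
scene filter 0.85 [ 0.4614 -0.4298  0.0744]
scene gauge 0.75 [0.5328 0.4123 0.0383]
scene jar 0.58 [0.686  0.3166 0.071 ]
scene tray 0.86 [ 0.6126 -0.4608  0.0036]
side prop 0.78 [ 0.5753 -0.1079  0.0005]
side first_hole 0.97 [ 0.5633 -0.1893  0.0863]
side mouth 0.84 [ 0.5812 -0.1065  0.0697]
side mouth 0.73 [ 0.5175  0.4133 -0.0016]
side grip 0.8 [0.5987 0.0172 0.1126]
side button_tip 0.44 [ 0.5766 -0.1058 -0.0002]
side wrench 0.46 [ 0.7162 -0.0144  0.0101]
side filter 0.58 [ 0.4448 -0.418   0.0631]
side gauge 0.78 [0.5089 0.4191 0.0404]
side jar 0.84 [0.6611 0.3295 0.0502]
side tray 0.75 [ 0.6172 -0.4554  0.0113]
1.3
```

View pictures.

View pics/scene0.png

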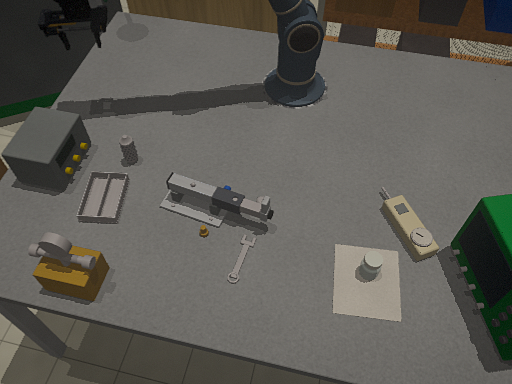

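View pics/side0.png

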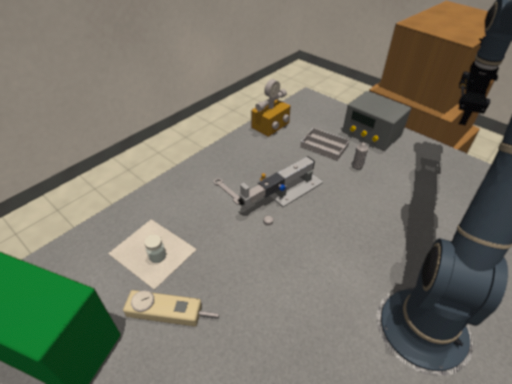

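Call:
jog_arm(
  offset=[
    [0.047,-0.032,0],
    [0.047,-0.032,0],
    [0.047,-0.032,0],
    [0.047,-0.032,0],
    [0.047,-0.032,0],
  ],
  spin=[0,0,0,0,0],
  fingers=1,
)

```text
time_s: 1.92
eef_pos: [0.3946, -0.4053, 0.2449]
tcp_rot: [[0.943, 0.334, 0.001], [0.334, -0.943, -0.001], [0.0, 0.001, -1.0]]
wrist_force: [0.8, -0.5, 0.2]
gripper_width: 0.515
finger_force: 0.0
```

Call:
jog_arm(
  offset=[
    [0.047,-0.032,0],
    [0.047,-0.032,0],
    [0.047,-0.032,0],
    [0.047,-0.032,0],
    [0,0,0],
  ],
  spin=[0,0,0,0,-0.18],
)

```text
time_s: 2.55
eef_pos: [0.5313, -0.2171, 0.245]
tcp_rot: [[0.86, 0.511, 0.002], [0.511, -0.86, 0.002], [0.003, -0.001, -1.0]]
wrist_force: [0.1, -0.3, -0.3]
gripper_width: 0.019
finger_force: 0.0
```

Call:
jog_arm(
  offset=[
    [0,0,0],
    [0,0,0],
    [0,0,0],
    [0,0,0],
    [0,0,0],
  ],
  spin=[-0.18,-0.18,-0.18,-0.18,-0.17],
)

```text
time_s: 3.18
eef_pos: [0.5281, -0.2234, 0.2447]
tcp_rot: [[0.154, 0.988, 0.0], [0.988, -0.154, -0.0], [-0.0, 0.0, -1.0]]
wrist_force: [0.7, -0.3, -1.3]
gripper_width: 0.006
finger_force: 0.0
```

```bash
cat > look.py <<'E'
from h import *
import sys
np.set_printoptions(precision=4,suppress=True)
s=ctrl.sense(); f=ctrl.grab_frame('wrist'); cv2.imwrite(f'pics/{sys.argv[1]}.png',cv2.resize(f['color'],(768,576),interpolation=cv2.INTER_CUBIC))
import pickle; pickle.dump((s,f),open('last.pkl','wb'))
print(s['time_s'],s['eef_pos'],s['wrist_force'],s['gripper_width']);print(np.array(s['tcp_rot']).round(4).tolist())
for t in sys.argv[2:]:
    for r in ctrl.mark_of(t,f)[:2]: print(t,round(r['p'],2),cam2w(f,r['location'],s))
E
python3 look.py w1 first_hole mouth grip button_tip
```

```text
3.175 [ 0.5281 -0.2234  0.2447] [ 0.6853 -0.2661 -1.2603] 0.006448916963139209
[[0.1538, 0.9881, 0.0002], [0.9881, -0.1538, -0.0002], [-0.0002, 0.0003, -1.0]]
first_hole 0.57 [ 0.566  -0.1927  0.0861]
first_hole 0.45 [ 0.5797 -0.1055 -0.0007]
button_tip 0.41 [ 0.563  -0.1925  0.0965]
```

View pics/w1.png

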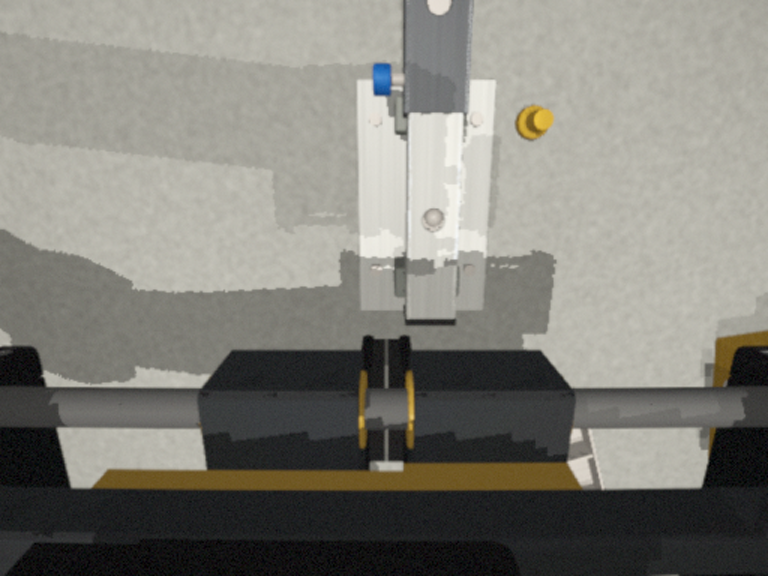

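Run:
```python
from h import *; import pickle
s,f=pickle.load(open('last.pkl','rb')); k=1/1.5
R=np.array(s['tcp_rot'])
for n,uv,z in [('btn',(433,217),.093),('hole',(439,3),.0895),('rear',(432,320),.087),('colrear',(438,113),.0895)]:
    p=ray(f,((uv[0]+.5)*k-.5,(uv[1]+.5)*k-.5),z,s); print(n,p,'tool',R.T@(p-s['eef_pos']))
```

```text
btn [ 0.56434079 -0.18719484  0.093     ] tool [0.04143128 0.03022391 0.15168586]
hole [ 0.58393731 -0.06409631  0.0895    ] tool [0.16607981 0.03064757 0.15516281]
rear [ 0.55510667 -0.25995046  0.087     ] tool [-0.03187768  0.03229143  0.15770007]
colrear [ 0.57578917 -0.12436901  0.0895    ] tool [0.10527111 0.03186933 0.15517445]
```

Call:
jog_arm(
  offset=[
    [0.041,0.031,0],
    [0,0,0.04],
    [0,0,0.045],
    [0,0,0.036],
    [0,0,0],
  ],
  spin=[0,0,0,0,0],
  grip_force=10,
)

```text
time_s: 4.05
eef_pos: [0.5633, -0.1874, 0.1211]
tcp_rot: [[0.16, 0.987, -0.006], [0.987, -0.16, 0.002], [0.001, -0.006, -1.0]]
wrist_force: [0.5, 0.6, 0.2]
gripper_width: 0.01
finger_force: 0.0
```

```bash
python3 look.py w2
python3 - <<'E'
from h import *; f=ctrl.grab_frame('side'); c=f['color'][130:240,210:350]; cv2.imwrite('pics/s2.png',cv2.resize(c,None,fx=5,fy=5,interpolation=3))
E
```

```text
4.05 [ 0.5633 -0.1874  0.1211] [0.4514 0.6222 0.2283] 0.010467191687582186
[[0.1604, 0.987, -0.0057], [0.9871, -0.1604, 0.0015], [0.0006, -0.0058, -1.0]]
```

View pics/w2.png

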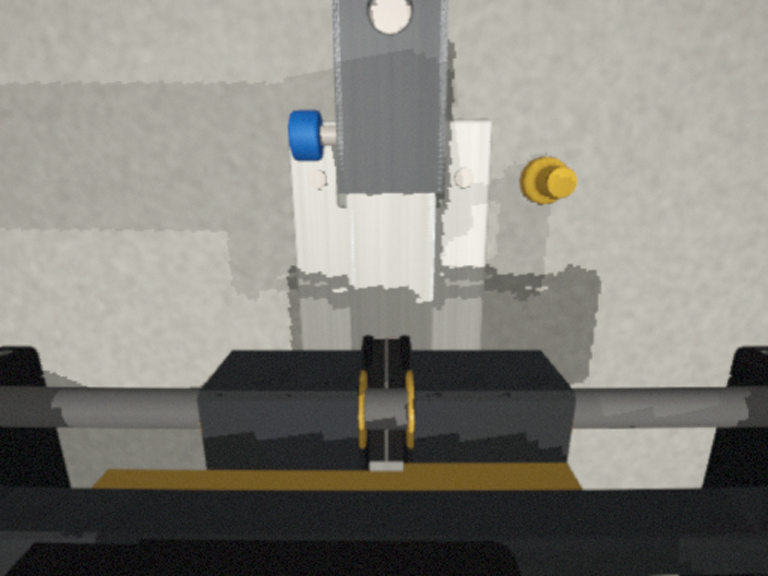

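Call:
jog_arm(
  offset=[
    [0,0,0.003],
    [0,0,0.003],
    [0,0,0.003],
    [0,0,0.003],
    [0,0,0],
  ],
  spin=[0,0,0,0,0],
)

```text
time_s: 4.78
eef_pos: [0.5652, -0.1877, 0.1115]
tcp_rot: [[0.159, 0.987, -0.0], [0.987, -0.159, 0.0], [0.0, -0.0, -1.0]]
wrist_force: [-0.5, -0.0, 0.2]
gripper_width: 0.007
finger_force: 0.0
```

Run:
```python
from h import *; import pickle
s,f=pickle.load(open('last.pkl','rb')); k=1/1.5
R=np.array(s['tcp_rot'])
for n,uv,z in [('hole',(389.5,13.5),.0895),('colrear',(391,194),.0895),('post?',(391,0),.0895)]:
    p=ray(f,((uv[0]+.5)*k-.5,(uv[1]+.5)*k-.5),z,s); print(n,p,'tool',R.T@(p-s['eef_pos']))
```

```text
hole [ 0.58411622 -0.06388303  0.0895    ] tool [0.12526534 0.00088054 0.03165113]
colrear [ 0.57506867 -0.12404538  0.0895    ] tool [0.06443073 0.00159808 0.0316119 ]
post? [ 0.58527259 -0.05988546  0.0895    ] tool [0.12939663 0.00138087 0.03165059]
```

Call:
jog_arm(
  offset=[
    [0,0,0.002],
    [0,0,0.002],
    [0,0,0],
  ],
  spin=[0,0,0],
)

```text
time_s: 5.15
eef_pos: [0.5656, -0.1875, 0.1093]
tcp_rot: [[0.159, 0.987, 0.0], [0.987, -0.159, -0.0], [-0.0, 0.001, -1.0]]
wrist_force: [-4.2, 2.1, 11.3]
gripper_width: 0.005
finger_force: 5.9
```

Run:
```python
from h import *
np.set_printoptions(precision=4,suppress=True)
for n in ['scene','side']:
    f=ctrl.grab_frame(n)
    for r in ctrl.mark_of('grip',f)[:1]: print(n,round(r['p'],2),cam2w(f,r['location']))
s=ctrl.sense(); print(s['time_s'],s['eef_pos'],s['wrist_force'])
```

```text
scene 0.58 [0.5985 0.0266 0.1169]
side 0.96 [0.6013 0.0309 0.1142]
5.35 [ 0.5656 -0.1874  0.1093] [-3.6513  1.281  11.0839]
```

Call:
jog_arm(
  offset=[
    [0,0,-0.06],
    [0,0,-0.04],
    [0.055,0,0],
    [0.055,0,0],
    [0.055,0,0],
  ],
  spin=[0,0,0,0,0],
  fingers=-1,
)

```text
time_s: 5.98
eef_pos: [0.5916, -0.0237, 0.2076]
tcp_rot: [[0.16, 0.987, 0.0], [0.987, -0.16, -0.0], [-0.0, 0.0, -1.0]]
wrist_force: [-0.0, -0.1, 0.4]
gripper_width: 0.492
finger_force: 0.0
```

Call:
jog_arm(
  offset=[
    [0,0,0],
    [0,0,0],
  ],
  spin=[0,0],
)

```text
time_s: 6.22
eef_pos: [0.5913, -0.0256, 0.2072]
tcp_rot: [[0.159, 0.987, -0.001], [0.987, -0.159, -0.001], [-0.001, -0.0, -1.0]]
wrist_force: [0.3, -0.1, 0.2]
gripper_width: 0.718
finger_force: 0.0
```

```bash
python3 look.py w3 grip mouth
```

```text
6.225 [ 0.5913 -0.0256  0.2072] [ 0.3108 -0.1223  0.1854] 0.7182016763437071
[[0.1593, 0.9872, -0.0006], [0.9872, -0.1593, -0.001], [-0.0011, -0.0004, -1.0]]
grip 0.84 [0.5966 0.0334 0.1126]
```

View pics/w3.png

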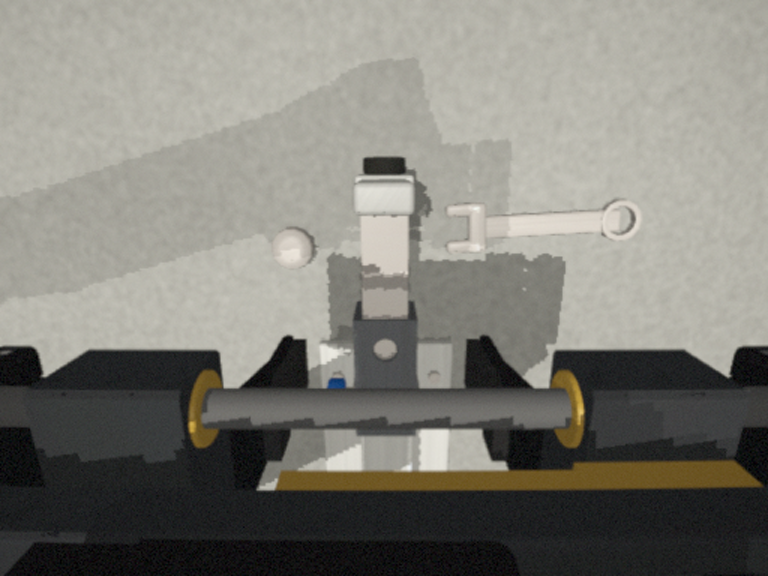

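Run:
```python
from h import *; import pickle
s,f=pickle.load(open('last.pkl','rb')); k=1/1.5
R=np.array(s['tcp_rot'])
for n,uv,z in [('post rear-top',(385,214),.131),('post rear-bot',(385,214),.087),('front-top',(385,179),.131),('mid',(385,195),.131),('hole',(385,348),.0895)]:
    p=ray(f,((uv[0]+.5)*k-.5,(uv[1]+.5)*k-.5),z,s); print(n,p,'tool',R.T@(p-s['eef_pos']))
```

```text
post rear-top [0.59876259 0.02569909 0.131     ] tool [ 0.0518896  -0.00079013  0.07614509]
post rear-bot [0.59782297 0.02075467 0.087     ] tool [ 0.0469072  -0.00091101  0.12015067]
front-top [0.60137495 0.04187807 0.131     ] tool [ 0.06827811 -0.00078825  0.076127  ]
mid [0.60019392 0.03456353 0.131     ] tool [ 0.06086885 -0.00078908  0.07613517]
hole [ 0.58462004 -0.06105273  0.0895    ] tool [-0.03596147 -0.00091547  0.11774213]
```

Call:
jog_arm(
  offset=[
    [0.05,-0.001,0],
    [0.01,0,0],
    [0,0,0.045],
    [0,0,0.044],
    [0,0,0],
  ],
  spin=[0,0,0,0,0],
)

```text
time_s: 7.0
eef_pos: [0.5975, 0.0323, 0.1154]
tcp_rot: [[0.161, 0.987, -0.008], [0.987, -0.161, -0.002], [-0.003, -0.007, -1.0]]
wrist_force: [-0.6, -0.3, 0.1]
gripper_width: 0.999
finger_force: 0.0
```

Call:
jog_arm(
  offset=[
    [0,0,0],
    [0,0,0],
    [0,0,0],
    [0,0,0],
    [0,0,0],
  ],
  spin=[0,0,0,0,0],
  fingers=1,
  grip_force=14,
)

```text
time_s: 7.62
eef_pos: [0.6001, 0.0345, 0.1188]
tcp_rot: [[0.159, 0.987, 0.0], [0.987, -0.159, -0.0], [-0.0, 0.0, -1.0]]
wrist_force: [0.7, -1.4, -0.2]
gripper_width: 0.517
finger_force: 0.0
```

Call:
jog_arm(
  offset=[
    [0,0,0],
    [0,0,0],
    [0,0,0],
  ],
  spin=[0,0,0],
)

```text
time_s: 8.0
eef_pos: [0.5998, 0.0345, 0.1185]
tcp_rot: [[0.159, 0.987, -0.001], [0.987, -0.159, -0.0], [-0.0, -0.001, -1.0]]
wrist_force: [-0.5, -0.6, 1.3]
gripper_width: 0.344
finger_force: 14.0
```

Call:
jog_arm(
  offset=[
    [0.005,0,0],
    [0.01,0,0],
    [0.01,0,0],
    [0.01,0,0],
    [0.01,0,0],
  ],
  spin=[0,0,0,0,0],
)

```text
time_s: 8.62
eef_pos: [0.606, 0.0746, 0.1184]
tcp_rot: [[0.161, 0.987, -0.004], [0.987, -0.161, -0.007], [-0.008, -0.003, -1.0]]
wrist_force: [-4.5, -7.8, 7.1]
gripper_width: 0.342
finger_force: 14.0
```

Call:
jog_arm(
  offset=[
    [0.01,0,0],
    [0.01,0,0],
    [0.01,0,0],
    [0.01,0,0],
    [0.005,0,0],
  ],
  spin=[0,0,0,0,0],
)

```text
time_s: 9.25
eef_pos: [0.6132, 0.1206, 0.1184]
tcp_rot: [[0.16, 0.987, -0.004], [0.987, -0.16, -0.005], [-0.006, -0.003, -1.0]]
wrist_force: [-5.1, -6.3, 6.3]
gripper_width: 0.343
finger_force: 14.0
```

```bash
python3 look.py w4 grip
```

```text
9.25 [0.6132 0.1206 0.1184] [-5.1059 -6.3035  6.253 ] 0.3427781136945172
[[0.1603, 0.9871, -0.0037], [0.9871, -0.1603, -0.0055], [-0.006, -0.0028, -1.0]]
grip 0.59 [0.6142 0.1164 0.1164]
```

Call:
jog_arm(
  offset=[
    [0.004,0,0],
    [0.004,0,0],
    [0.004,0,0],
    [0.004,0,0],
    [0.003,0,0],
  ],
  spin=[0,0,0,0,0],
)

```text
time_s: 9.98
eef_pos: [0.6162, 0.1399, 0.1184]
tcp_rot: [[0.16, 0.987, -0.004], [0.987, -0.16, -0.004], [-0.005, -0.003, -1.0]]
wrist_force: [-5.0, -5.3, 6.2]
gripper_width: 0.345
finger_force: 14.0
```

Call:
jog_arm(
  offset=[
    [0.003,0,0],
    [0.003,0,0],
  ],
  spin=[0,0],
)

```text
time_s: 10.22
eef_pos: [0.6172, 0.1463, 0.1184]
tcp_rot: [[0.16, 0.987, -0.003], [0.987, -0.16, -0.003], [-0.004, -0.003, -1.0]]
wrist_force: [-4.3, -3.3, 4.7]
gripper_width: 0.345
finger_force: 14.0
```

Call:
jog_arm(
  offset=[
    [0.002,0,0],
    [0.002,0,0],
  ],
  spin=[0,0],
)

```text
time_s: 10.48
eef_pos: [0.618, 0.1517, 0.1185]
tcp_rot: [[0.159, 0.987, -0.002], [0.987, -0.159, -0.001], [-0.002, -0.002, -1.0]]
wrist_force: [-4.1, -2.7, 4.6]
gripper_width: 0.342
finger_force: 14.0
```

Call:
jog_arm(
  offset=[
    [0.002,0,0],
    [0,0,0],
  ],
  spin=[0,0],
)

```text
time_s: 10.72
eef_pos: [0.6182, 0.1532, 0.1185]
tcp_rot: [[0.159, 0.987, -0.003], [0.987, -0.159, -0.002], [-0.003, -0.002, -1.0]]
wrist_force: [-5.9, -4.0, 5.2]
gripper_width: 0.346
finger_force: 14.0
```

Run:
```python
from h import *
np.set_printoptions(precision=4,suppress=True)
cs=[]
for n in ['scene','side']:
    f=ctrl.grab_frame(n); u,v=proj(f,[.59,-.03,.09]).astype(int)
    c=f['color'][v-35:v+35,u-45:u+45]; cs.append(cv2.resize(c,(395*1,300*1),interpolation=3))
    print(n,u,v,proj(f,[.584,-.064,.093]))
    for t in ['grip','button_tip']:
        for r in ctrl.mark_of(t,f)[:1]: print(n,t,round(r['p'],2),cam2w(f,r['location']))
cv2.imwrite('pics/c5.png',np.hstack(cs))
```

```text
scene 246 202 [234.5459 198.062 ]
side 258 186 [266.5032 181.3519]
side grip 0.72 [0.6163 0.1461 0.1162]
```

View pics/c5.png

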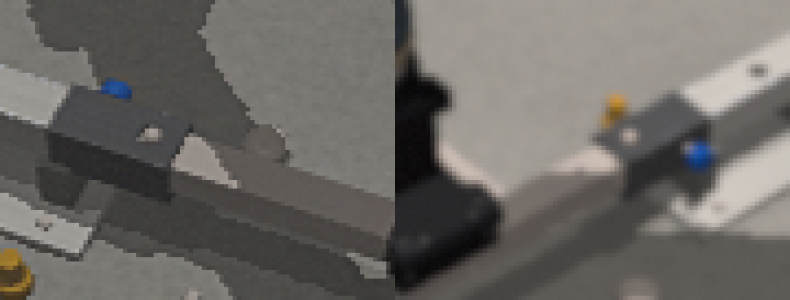

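Call:
jog_arm(
  offset=[
    [0.001,0,0],
    [0.001,0,0],
  ],
  spin=[0,0],
)

```text
time_s: 11.28
eef_pos: [0.6183, 0.1534, 0.1184]
tcp_rot: [[0.16, 0.987, -0.004], [0.987, -0.16, -0.005], [-0.006, -0.003, -1.0]]
wrist_force: [-6.8, -7.4, 7.2]
gripper_width: 0.347
finger_force: 14.0
```

Call:
jog_arm(
  offset=[
    [0.001,0,0],
    [0.001,0,0],
  ],
  spin=[0,0],
)

```text
time_s: 11.52
eef_pos: [0.6183, 0.1536, 0.1184]
tcp_rot: [[0.161, 0.987, -0.005], [0.987, -0.161, -0.008], [-0.009, -0.004, -1.0]]
wrist_force: [-8.4, -9.9, 9.8]
gripper_width: 0.347
finger_force: 14.0
```

Call:
jog_arm(
  offset=[
    [0.001,0,0],
    [0.001,0,0],
    [0,0,0],
    [0,0,0],
    [0,0,0],
  ],
  spin=[0,0,0,0,0],
)

```text
time_s: 12.15
eef_pos: [0.6184, 0.1538, 0.1183]
tcp_rot: [[0.162, 0.987, -0.006], [0.987, -0.162, -0.01], [-0.011, -0.005, -1.0]]
wrist_force: [-10.0, -12.0, 9.7]
gripper_width: 0.342
finger_force: 14.0
```

Call:
jog_arm(
  offset=[
    [-0.003,0,0],
    [-0.003,0,0],
    [0,0,0],
  ],
  spin=[0,0,0],
)

```text
time_s: 12.52
eef_pos: [0.6182, 0.1533, 0.1184]
tcp_rot: [[0.16, 0.987, -0.003], [0.987, -0.16, -0.002], [-0.002, -0.002, -1.0]]
wrist_force: [-5.4, -2.6, 5.0]
gripper_width: 0.345
finger_force: 14.0
```

Call:
jog_arm(
  offset=[
    [0,0,0],
    [0,0,0],
    [0,0,0],
    [0,0,0],
    [0,0,0],
  ],
  spin=[0,0,0,0,0],
  fingers=-1,
)

```text
time_s: 13.15
eef_pos: [0.6195, 0.154, 0.1186]
tcp_rot: [[0.159, 0.987, 0.0], [0.987, -0.159, 0.0], [0.0, 0.0, -1.0]]
wrist_force: [0.7, 0.1, 0.2]
gripper_width: 0.827
finger_force: 0.0
```

Call:
jog_arm(
  offset=[
    [0,0,-0.04],
    [0,0,-0.05],
    [0,0,-0.05],
    [-0.05,0,0],
    [-0.05,0,0],
  ],
  spin=[0,0,0,0,0],
)

```text
time_s: 13.78
eef_pos: [0.6035, 0.0547, 0.2595]
tcp_rot: [[0.158, 0.988, 0.002], [0.988, -0.158, -0.0], [0.0, 0.002, -1.0]]
wrist_force: [-1.0, -0.8, 0.3]
gripper_width: 1.003
finger_force: 0.0
```

Call:
jog_arm(
  offset=[
    [-0.05,0,0],
    [-0.05,0,0],
    [-0.03,0,0],
    [0,0,0],
    [0,0,0],
  ],
  spin=[0,0,0,0,0],
)

```text
time_s: 14.4
eef_pos: [0.5829, -0.0716, 0.2587]
tcp_rot: [[0.158, 0.987, 0.001], [0.987, -0.158, 0.001], [0.001, 0.0, -1.0]]
wrist_force: [0.2, 1.4, -0.2]
gripper_width: 0.999
finger_force: 0.0
```

```bash
python3 look.py w6 button_tip grip
```

```text
14.4 [ 0.5829 -0.0716  0.2587] [ 0.1637  1.3973 -0.1788] 0.9993491904229481
[[0.1578, 0.9875, 0.0006], [0.9875, -0.1578, 0.001], [0.0011, 0.0004, -1.0]]
button_tip 0.65 [ 0.5862 -0.0647  0.0964]
```

View pics/w6.png

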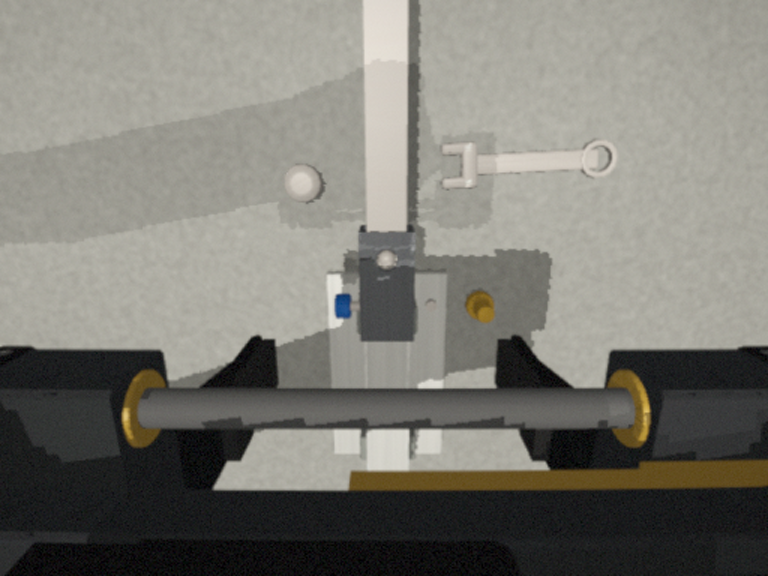

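The button stands up through the collar hole at (387,259), shaded like a dome, and the network puts its tip at z = 0.096. The gripper is clear, so I'm handing the job in.

```bash
python3 -c "
from rig import ctrl; print(ctrl.job_done())"
```

```text
the job is handed in; nothing more can be done
None
```

The strut is lengthened and handed in: the button came up through the collar hole (tip seen at about 96 mm), it held a tug of about 13 N at the wrist (roughly 11 N on the button), and the gripper let go and moved clear; I saw no verdict from the judge.

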